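# Refit the cover of a circulating water bath

### The job

Put the loose cover back on the water bath: hold it tilted, hook its tongue under the ledge of the console and slide it in until you feel it home against the back, then swing the other end down and press it until it snaps under the roller catch and the cover lies flat in its recess. Work gently, without forcing the cover or the bath, and leave everything else on the bench where it is.

Things in the scene. Friction and masses are not known exactly. Their poses are not given: they have to be found in the camera images.
- cover_handle (a point): Middle of the handle bar of the loose bath cover, a steel plate 5 mm thick, about 0.4 kg, lying flat on the bench at the start. The black bow handle's bar runs along y: 14 mm wide (x), 64 long, 18 high, with a gap under it. This point is 31 mm above the cover's underside and 95 mm from either end edge. Axes are the cover's: y towards the tongue, z out of the top face.
- cover_tongue (a point): Middle of the cover's tongue edge, on the underside; axes as at the handle. The plate is 150 mm wide (x) and 170 long (y); at its +y end a narrower tongue, 120 mm wide, 20 long and 4 thick, level with the underside, makes the cover 190 long. From here the handle bar's middle is at y -95, z +31 mm, the plain end edge at y -190 mm.
- slot (a point): On the fixed water bath: point on the cover's seat (134 mm above the bench) straight below the middle of the ledge's edge. Axes: y level, from the tank into the slot, z up. Ledge: underside 9 mm above the seat, 3 thick; slot 18 deep behind its edge to a hard wall; seat solid for 42 mm before it. NOTE the lift-off deck (ledge, seat, console, catch) really stands up to 15 mm off along y: feel for the wall.
- seat (a point): Middle of the recess for the cover, for the deck's mean place (really up to 15 mm off along y, as the slot), level with the seat, 6 mm below the rim; axes as at the slot. Recess 155 mm wide (x), 192 long (y -96 to +96 mm, slot included); ledge over it from y +78 on. The seated cover lies flat, tongue edge 0 to 2 mm from the wall at y +96. The console beyond stands 56 mm above the seat.
- catch_roller (a point): Axis, for the deck's mean place, of the spring catch's white roller (13 mm across, 24 long, along x) at the recess's other end, 10 mm above the seat. It juts 4 mm in, gives way in -y; black housing 44 mm wide, 19 above the seat. Tongue home, the plain end rests on the roller, tilt 4 degrees; 3 to 7 N down near that end (twice that at the handle) snaps it under; soft buffers and a rubber strip take it.
- blank_plate: bystander: a square 110 mm steel blanking plate, 6 mm thick, with a black round knob, lying on the bench; origin at the middle of its underside
- beaker: bystander: a glass beaker, 72 mm across and 95 mm high; origin at the middle of its underside
- bottle: bystander: an amber bottle, 68 mm across and 125 mm high; origin at the middle of its underside
- adapter: bystander: a black power adapter, 50 x 110 mm and 32 mm high; origin at the middle of its underside

How it is judged:
On the way:
1. the tongue is down at the slot, the cover tilted 2.9 degrees or more: its end edge -1 to 35 mm beyond the slot's mean point, under 6.5 mm above the seat, within 6 mm of the middle (y of cover_tongue in the frame of slot between -0.001 and 0.035 m and z of cover_tongue in the frame of slot between -0.003 and 0.0065 m and x of cover_tongue in the frame of slot between -0.006 and 0.006 m and angle between cover_handle's own z axis and vertical above 0.05 rad), for 0.2 s.
At the end, for the whole second after the job is handed in: The cover lies flat in the recess, within 0.85 degrees (so its plain end is under the catch) and 2 mm of seat height, the tongue's edge -1 to 35 mm beyond the slot's mean point (under the ledge wherever the deck stands), within 6 mm of the middle, in line with the bath within 2.9 degrees (y of cover_tongue in the frame of slot between -0.001 and 0.035 m and z of cover_tongue in the frame of slot between -0.002 and 0.002 m and x of cover_tongue in the frame of slot between -0.006 and 0.006 m and angle between cover_handle's own z axis and vertical below 0.015 rad and angle between the y axis of cover_handle and the y axis of slot, either way round below 0.05 rad); the robot touches nothing.
It fails at once if the cover or the robot bears on the bath with more than 35 N, all contacts added up (contact force between anything else and bath above 35 N).
It fails at once if a bystander is moved more than 20 mm (distance of any of blank_plate, beaker, bottle, adapter from where it was at the start of the episode above 0.02 m).
It also fails if it takes over 58 s, if anything falls off the work surface, if the arm or the gripper's body presses on something with over 40 N, if the wrist force passes 120 N, or if a joint passes its speed limit or range.

### The arm

A 6-joint arm with a two-finger parallel gripper is mounted at the origin on the work surface. World frame = base frame: x ahead of the robot, y to its left, z up, the work surface at z = 0. Lengths are in m, angles in rad, forces in N, time in s.
With the tool pointing down it reaches from about 0.275 to 0.75 m from the base axis. Payload 10.2 kg.
Tool frame: the origin (TCP) lies midway between the tips of the shut fingers; the grasp point (between the pads) lies behind it (tcp_to_grasp is the z of the grasp point in the tool frame, in m); z points along the fingers, y is the direction in which the jaws open and shut (so a half turn about z gives the same grasp; the last joint's range is limited). The gripper opens to 88 mm and grips with 3 to 60 N. Pads are 18 mm wide; open, the fingers measure 123 mm over their backs; the gripper's body (75 mm by 187 mm) begins 45 mm behind the grasp point.
Start: joints at [-1.461, 0.313, 1.498, -0, 1.331, -0.223], TCP at [0.171, -0.496, 0.239] pointing down, gripper open.
Joint ranges: [-2.94, 2.94], [-0.97, 2.17], [0.19, 2.56], [-1.23, 4.37], [0.02, 3.11], [-2.88, 2.88]. Speed limits (rad/s): [2.39, 2.39, 3.01, 3.14, 3.14, 3.14].

### API

Orientations are given as a 3x3 rotation matrix whose columns are the frame's x, y, z axes.
In Python, from rig import * gives the robot as it stands.
- The arm moves only by the tool play_rows, never from a script. Its argument "steps" is a list of rows, each an object of numbers: "wx", "wy", "wz": the turn, a rotation vector about the tool's x, y, z in degrees; "x", "y", "z": the shift along the tool's x, y, z in m; "jaw": the opening, from -1 (shut) to 1 (fully open), so that 0 is half open. In form: [{"wx": .., "wy": .., "wz": .., "x": .., "y": .., "z": .., "jaw": ..}, ...]. A call has 1 to 20 rows; each row shifts and turns the commanded pose from where the row before left it, along the tool's axes as they then stand; what a row does not reach is not made up. A row lasts 1/10 s, in which the tool goes at most 50 mm and 8.59 degrees, less where a joint would pass 70% of its speed; a pose out of reach is approached as far as the arm can. A call is refused whole if a number of a shift passes 0.05 or a number of a turn 8.59, either way. A call with a gripper value outside its range is refused whole. The fingers move at their own pace and stop on an object; the grip force is fixed at half the most. Time passes only in rows, so rows that do not move let the fingers close. It gives the time, the measured TCP pose, the force and the opening at its end, in the units of the state.
- get_state(): the state, without advancing time (a new reading comes with each control period).
- grab_frame(name): name is "scene" or "top" or "wrist"; returns a dict with "color" (420x560x3 uint8, red, green, blue), "depth" (420x560 float32, m along the optical axis (not along the pixel's ray), 0 where there is no reading), "K" (3x3 intrinsics, pixels), "eye" and "rotation" of the camera in the world; the wrist camera has in their place "T_tool_cam" (4x4, takes a point from camera to tool coordinates, whose origin is the TCP and whose axes are the flange's). Camera axes: x right, y up, looking along -z (the intrinsics and any distortion apply to the point x, -y, -z); pixel columns grow to the right and rows downward; lengths in m; the calibration is good to about 2 mm. A picture is of the moment at which its call begins: read the wrist's pose just before it.
- close_job(): hands the job in, once; it reports no verdict.
The state is a dict: "time_s": time; "q": joint angles; "joint_vel": joint speeds; "tau": joint torques, N m; "eef_pos": TCP position; "tool_rot": TCP orientation; "force": force on the tool from outside, world axes, zero at the start; "wrist_torque": the same for the moment, N m; "opening": finger opening in m.
Only numpy, scipy, OpenCV 4.12 (cv2) and the standard library are available. Lean on these libraries where they do the work, as an engineer would, in place of code of your own. Each camera call takes 0.05 s, during which the arm holds its last target. There are 200 camera calls.

## Working session

There is one attempt and no reset: what is moved stays moved. The work goes in short steps, Python scripts to look and compute and a tool call to move; the robot and the scene stay as the last step left them, time stands still between calls to the robot, and variables do not carry over. Pictures are saved under pics/ and viewed, about 8 in all and at most 12, crops included, and the job is handed in when it is done.

Besides the shell and the picture viewer there is one more tool, called after "Call:" by a JSON object that holds its "api" and its "payload", one argument or row to a line. play_rows: Moves the arm, as the interface text tells. Its arguments: {"type":"object","properties":{"steps":{"type":"array"}},"required":["steps"]}

```bash
ls; mkdir -p pics; python3 - <<'E'
from rig import *
import cv2,numpy as np
s=get_state();print({k:np.round(v,3).tolist() for k,v in s.items()})
for n in("scene","top"):
    f=grab_frame(n);np.savez("f_"+n,**f);cv2.imwrite(f"pics/{n}0.png",f["color"][:,:,::-1]);print(n,f["K"],f["eye"],f["rotation"],f.keys())
a=[cv2.imread(f"pics/{n}0.png") for n in("top","scene")]
E
```

```text
pics
{'time_s': 0.0, 'q': [-1.461, 0.313, 1.498, 0.0, 1.331, -0.223], 'joint_vel': [0.002, -0.001, -0.001, 0.001, 0.0, -0.001], 'tau': [-0.0, -40.222, -25.227, 0.069, 0.035, -0.0], 'eef_pos': [0.171, -0.496, 0.238], 'tool_rot': [[0.945, 0.327, -0.0], [0.327, -0.945, 0.001], [0.0, -0.001, -1.0]], 'force': [0.32, 0.287, -0.302], 'wrist_torque': [-0.044, 0.034, -0.071], 'opening': 0.088}
scene [[540.54232449   0.         283.43090157]
 [  0.         540.54232449 204.03568119]
 [  0.           0.           1.        ]] [1.04704754 0.61953892 0.81119648] [[-0.81177037 -0.36348188  0.45706651]
 [ 0.58368847 -0.52960764  0.61548641]
 [ 0.01834776  0.76641808  0.64207997]] dict_keys(['color', 'depth', 'K', 'eye', 'rotation'])
top [[508.14450805   0.         270.04084823]
 [  0.         508.14450805 210.36506093]
 [  0.           0.           1.        ]] [ 0.31546531 -0.07117318  1.17454705] [[ 0.0643005   0.96853313 -0.24043509]
 [-0.99792663  0.06308435 -0.01275977]
 [ 0.00280943  0.24075703  0.97058135]] dict_keys(['color', 'depth', 'K', 'eye', 'rotation'])
```

View pics/top0.png

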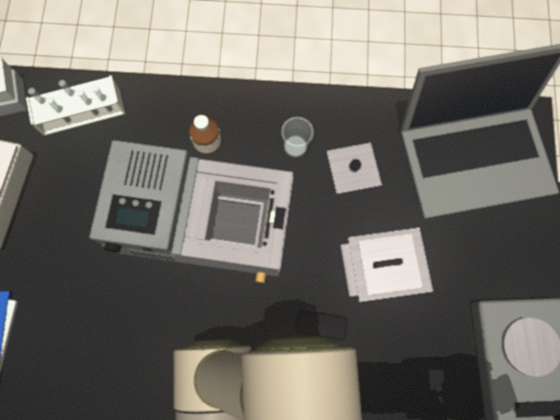

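View pics/scene0.png

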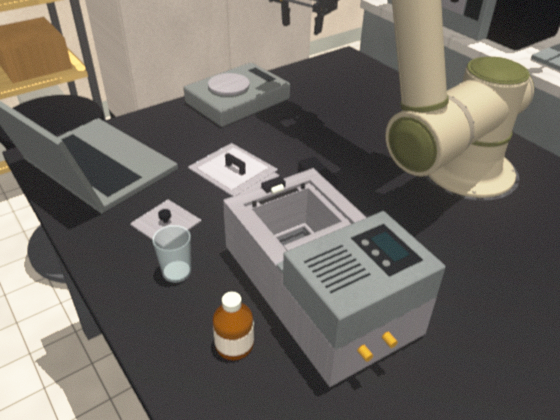

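Top view: the cover lies at about (388,264) with its tongue towards the left (x≈350) and its handle at (388,264). The bath is at (240,215), console at left (140,200), catch at (278,217). The adapter is black at (325,322). Next I need enlarged crops.

```bash
cat > h.py <<'E'
import numpy as np,cv2
def dep(f,u,v,z=None,r=1):
    K=f["K"];ray=np.array([(u-K[0,2])/K[0,0],-(v-K[1,2])/K[1,1],-1.])
    if z is None:
        p=f["depth"][int(round(v))-r:int(round(v))+r+1,int(round(u))-r:int(round(u))+r+1];d=np.median(p[p>0])
    else: d=(z-f["eye"][2])/(f["rotation"]@ray)[2]
    return f["eye"]+f["rotation"]@(ray*d)
def proj(f,P):
    c=f["rotation"].T@(np.asarray(P)-f["eye"]);return f["K"][0,2]+f["K"][0,0]*c[0]/-c[2],f["K"][1,2]-f["K"][1,1]*c[1]/-c[2]
E
python3 - <<'E'
from h import *
f=dict(np.load("f_top.npz"));c=f["color"][:,:,::-1]
def crop(x,y,w,h,s):return cv2.resize(c[y:y+h,x:x+w],None,fx=s,fy=s,interpolation=cv2.INTER_CUBIC)
cv2.imwrite("pics/cov.png",crop(335,220,100,90,6)); cv2.imwrite("pics/bath.png",crop(170,145,130,130,4.6))
for u,v in[(240,165),(185,165),(200,240),(284,180),(277,263),(225,205),(278,217),(388,264),(372,250),(352,270),(420,290),(395,245),(355,165),(410,250),(325,322),(200,123),(296,124)]:print(u,v,dep(f,u,v).round(4))
E
```

```text
240 165 [0.6686 0.0134 0.1371]
185 165 [0.6466 0.123  0.1799]
200 240 [0.5009 0.0841 0.1315]
284 180 [ 0.6405 -0.083   0.1388]
277 263 [ 0.4623 -0.0789  0.1375]
225 205 [0.6053 0.0494 0.0291]
278 217 [ 0.5555 -0.075   0.1531]
388 264 [ 0.4902 -0.3286  0.0385]
372 250 [ 0.5258 -0.2987  0.005 ]
352 270 [ 0.4765 -0.2539  0.0024]
420 290 [ 0.4406 -0.4102  0.0032]
395 245 [ 0.5413 -0.3525  0.0035]
355 165 [ 0.7227 -0.2502  0.0304]
410 250 [ 0.5317 -0.3874  0.0039]
325 322 [ 0.3542 -0.1931  0.0306]
200 123 [0.766  0.1112 0.1226]
296 124 [ 0.8028 -0.104   0.0652]
```

View pics/cov.png

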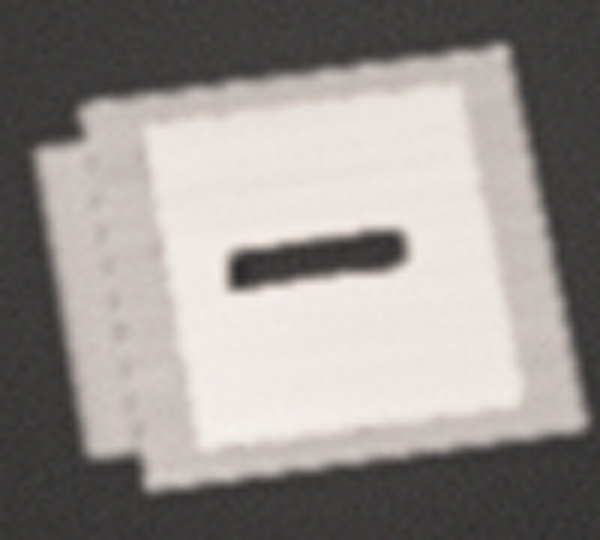

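View pics/bath.png

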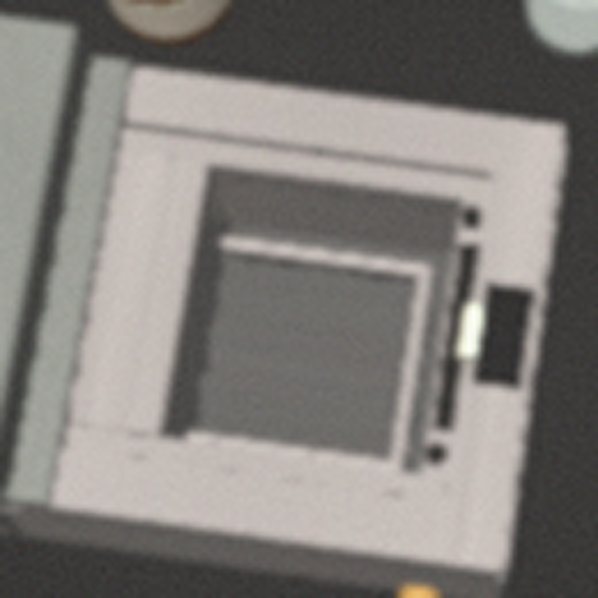

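Cover crop: plate corners about (78,103),(512,45),(588,430),(148,492), tongue end (35,148)-(88,460), bar (228..408, 230..290). Bath crop: rim corners (567,124),(503,575), console foot (130,65)-(50,503), roller (470,330), housing (477-532, 285-385), recess side line (125,127)-(490,175).

```bash
python3 - <<'E'
from h import *
f=dict(np.load("f_top.npz"))
C=lambda u,v,z:dep(f,335+(u+.5)/6-.5,220+(v+.5)/6-.5,z)[:2]
B=lambda u,v,z:dep(f,170+(u+.5)/4.6-.5,145+(v+.5)/4.6-.5,z)[:2]
pts={k:C(*p) for k,p in dict(tA=(35,148,.004),tB=(88,460,.004),pA=(78,103,.005),pB=(148,492,.005),eA=(512,45,.005),eB=(588,430,.005),hA=(230,267,.031),hB=(406,250,.031)).items()}
for k,v in pts.items():print(k,v.round(4))
n=np.linalg.norm
print("tongue w",n(pts['tA']-pts['tB']),"plate w",n(pts['pA']-pts['pB']),n(pts['eA']-pts['eB']),"len",n(pts['pA']-pts['eA']),n(pts['pB']-pts['eB']))
for a,b in(('eA','pA'),('eB','pB'),('hB','hA')):
    d=pts[b]-pts[a];print("yaw y-axis deg from +Y (toward -x +)",np.degrees(np.arctan2(-d[0],d[1])))
for a,b in(('tB','tA'),('pB','pA'),('eB','eA')):
    d=pts[b]-pts[a];print("x yaw",np.degrees(np.arctan2(d[1],d[0])))
print("plate c",(pts['pA']+pts['pB']+pts['eA']+pts['eB'])/4,"tongue",(pts['tA']+pts['tB'])/2,"handle",(pts['hA']+pts['hB'])/2)
print("BATH")
bp={k:B(*p) for k,p in dict(rA=(567,124,.14),rB=(503,575,.14),cA=(130,65,.146),cB=(50,503,.146),lA=(125,127,.14),lB=(490,175,.14),s1=(80,428,.14),s2=(180,435,.14),roll=(470,332,.15),ho1=(487,285,.153),ho2=(532,290,.153),ho3=(520,385,.153),ho4=(476,382,.153)).items()}
for k,v in bp.items():print(k,v.round(4))
for a,b in(('rB','rA'),('cB','cA')):
    d=bp[b]-bp[a];print("x yaw",np.degrees(np.arctan2(d[1],d[0])),n(d))
d=bp['lA']-bp['lB'];print("y yaw",np.degrees(np.arctan2(-d[0],d[1])))
# cloud
H,W=f["depth"].shape;vv,uu=np.mgrid[:H,:W];K=f["K"];D=f["depth"]
P=np.stack([(uu-K[0,2])/K[0,0]*D,-(vv-K[1,2])/K[1,1]*D,-D],-1)@f["rotation"].T+f["eye"]
m=(D>0)&(abs(P[...,2]-.14)<.02)&(P[...,0]>.4)&(P[...,0]<.75)&(abs(P[...,1])<.12)
r=cv2.minAreaRect(P[m][:,:2].astype(np.float32));print(r)
y=np.radians(-0);
for u0 in (190,194,198,202,206,210,214,218):print(u0,[round(P[v,u0,2],3) for v in range(160,260,6)])
E
```

```text
tA [ 0.5347 -0.2251]
tB [ 0.4159 -0.2489]
pA [ 0.5535 -0.2411]
pB [ 0.4053 -0.2717]
eA [ 0.5877 -0.4105]
eB [ 0.4394 -0.4384]
hA [ 0.489  -0.2963]
hB [ 0.4997 -0.3625]
tongue w 0.1211768167886705 plate w 0.15124885347025557 0.15083544163514065 len 0.17278055088593122 0.17011386443878915
yaw y-axis deg from +Y (toward -x +) 11.41727952059976
yaw y-axis deg from +Y (toward -x +) 11.560496185207617
yaw y-axis deg from +Y (toward -x +) 9.218729528295613
x yaw 11.336934914679087
x yaw 11.669683823052349
x yaw 10.657193221407237
plate c [ 0.49646489 -0.3404337 ] tongue [ 0.47533942 -0.23696774] handle [ 0.49437544 -0.32937068]
BATH
rA [ 0.6602 -0.1008]
rB [ 0.4487 -0.0837]
cA [0.6737 0.1037]
cB [0.4669 0.1189]
lA [0.6454 0.104 ]
lB [ 0.6332 -0.0666]
s1 [0.5025 0.1101]
s2 [0.5023 0.065 ]
roll [ 0.5558 -0.0622]
ho1 [ 0.5774 -0.0685]
ho2 [ 0.5764 -0.0889]
ho3 [ 0.5323 -0.086 ]
ho4 [ 0.5324 -0.0663]
x yaw -4.616442700189815 0.21217574312142198
x yaw -4.200639475143425 0.20739581413883296
y yaw -4.088254681635984
((0.5638168454170227, 0.018012411892414093), (0.22076945006847382, 0.2114945501089
[... 1929 characters left out ...]
t64(0.134), np.float64(0.137), np.float64(0.14)]
214 [np.float64(-0.002), np.float64(0.136), np.float64(0.136), np.float64(0.131), np.float64(0.132), np.float64(0.124), np.float64(0.041), np.float64(0.027), np.float64(0.028), np.float64(0.024), np.float64(0.026), np.float64(0.035), np.float64(0.03), np.float64(0.029), np.float64(0.131), np.float64(0.141), np.float64(0.139)]
218 [np.float64(0.003), np.float64(0.138), np.float64(0.14), np.float64(0.132), np.float64(0.104), np.float64(0.056), np.float64(0.029), np.float64(0.031), np.float64(0.026), np.float64(0.03), np.float64(0.028), np.float64(0.027), np.float64(0.031), np.float64(0.027), np.float64(0.129), np.float64(0.14), np.float64(0.14)]
```

```bash
cat > t.py <<'E'
from rig import *
from h import *
from scipy.spatial.transform import Rotation as R
def tgt(a,tilt):  # tool x at angle a deg in world, tool z down, then wy=-tilt
    c,s=np.cos(np.radians(a)),np.sin(np.radians(a))
    return np.array([[c,s,0],[s,-c,0],[0,0,-1.]])@R.from_euler('y',-tilt,degrees=True).as_matrix()
def need(a,tilt,pos):
    s=get_state();R0=np.array(s["tool_rot"]);T=tgt(a,tilt)
    print("turn",np.degrees(R.from_matrix(R0.T@T).as_rotvec()).round(2),"shift in old axes",(R0.T@(pos-s["eef_pos"])).round(4),"in new axes",(T.T@(pos-s["eef_pos"])).round(4))
def st():
    s=get_state();print(s["time_s"],np.round(s["eef_pos"],4),"F",np.round(s["force"],1),"M",np.round(s["wrist_torque"],2),"op",round(s["opening"],4),"a",np.degrees(np.arctan2(s["tool_rot"][1][0],s["tool_rot"][0][0])).round(2),"tilt",np.degrees(np.arcsin(np.clip(-np.array(s["tool_rot"])[2][0],-1,1))).round(2))
E
python3 - <<'E'
import rig;print([(n,getattr(rig,n)) for n in dir(rig) if not n.startswith('_')])
from t import *
st();need(101.4,0,np.array([.4943,-.33,.15]))
f=dict(np.load("f_top.npz"))
for u,v in((192,192),(190,203),(194,181)):print(dep(f,u,v,.146))
E
```

```text
[('PlanningError', <class 'rig.PlanningError'>), ('close_job', <function connect.<locals>.done at 0x7f55cb30b740>), ('get_state', <function make.<locals>.<lambda> at 0x7f55cb3985e0>), ('grab_frame', <function make.<locals>.drawn_camera at 0x7f55cb3980e0>), ('tcp_to_grasp', -0.0187)]
0.1 [ 0.1715 -0.496   0.2382] F [ 0.3  0.1 -0.6] M [ 0.02  0.01 -0.03] op 0.0879 a 19.06 tilt -0.01
turn [-4.000e-02 -6.000e-02 -8.234e+01] shift in old axes [ 0.3593 -0.0513  0.0884] in new axes [0.0989 0.3493 0.0882]
[0.59930795 0.10871227 0.146     ]
[0.57521837 0.11046492 0.146     ]
[0.62366044 0.10694049 0.146     ]
```

Call:
{"api": "play_rows", "payload": {
  "steps": [
    {"wz": -8.23, "jaw": 1},
    {"wz": -8.23, "jaw": 1},
    {"wz": -8.23, "jaw": 1},
    {"wz": -8.23, "jaw": 1},
    {"wz": -8.23, "jaw": 1},
    {"wz": -8.23, "jaw": 1},
    {"wz": -8.23, "jaw": 1},
    {"wz": -8.23, "jaw": 1},
    {"wz": -8.23, "jaw": 1},
    {"wz": -8.23, "jaw": 1},
    {"x": 0.01, "y": 0.035, "z": 0.006, "jaw": 1},
    {"x": 0.01, "y": 0.035, "z": 0.006, "jaw": 1},
    {"x": 0.01, "y": 0.035, "z": 0.006, "jaw": 1},
    {"x": 0.01, "y": 0.035, "z": 0.006, "jaw": 1},
    {"x": 0.01, "y": 0.035, "z": 0.006, "jaw": 1},
    {"x": 0.01, "y": 0.035, "z": 0.006, "jaw": 1},
    {"x": 0.01, "y": 0.035, "z": 0.006, "jaw": 1},
    {"x": 0.01, "y": 0.035, "z": 0.006, "jaw": 1},
    {"x": 0.01, "y": 0.035, "z": 0.006, "jaw": 1},
    {"x": 0.01, "y": 0.035, "z": 0.006, "jaw": 1}
  ]
}}

```text
schema error: expected keys wx, wy, wz, x, y, z, jaw
```

```bash
python3 - <<'E'
from t import *
st();need(101.4,0,np.array([.4943,-.33,.15]))
s=get_state();f=grab_frame("wrist");print(f["T_tool_cam"].round(4),f["K"])
T=np.eye(4);T[:3,:3]=s["tool_rot"];T[:3,3]=s["eef_pos"];T=T@f["T_tool_cam"]
np.savez("f_w1",color=f["color"],depth=f["depth"],K=f["K"],eye=T[:3,3],rotation=T[:3,:3])
cv2.imwrite("pics/w1.png",f["color"][:,:,::-1])
E
```

```text
0.1 [ 0.1715 -0.496   0.2382] F [ 0.3  0.1 -0.6] M [ 0.02  0.01 -0.03] op 0.0879 a 19.06 tilt -0.01
turn [-4.000e-02 -6.000e-02 -8.234e+01] shift in old axes [ 0.3593 -0.0513  0.0884] in new axes [0.0989 0.3493 0.0882]
[[-3.000e-04  9.612e-01  2.758e-01  7.070e-02]
 [ 1.000e+00  2.000e-04  4.000e-04 -4.000e-04]
 [ 3.000e-04  2.758e-01 -9.612e-01 -1.449e-01]
 [ 0.000e+00  0.000e+00  0.000e+00  1.000e+00]] [[302.46911503   0.         284.20531601]
 [  0.         302.46911503 210.22117428]
 [  0.           0.           1.        ]]
```

View pics/w1.png

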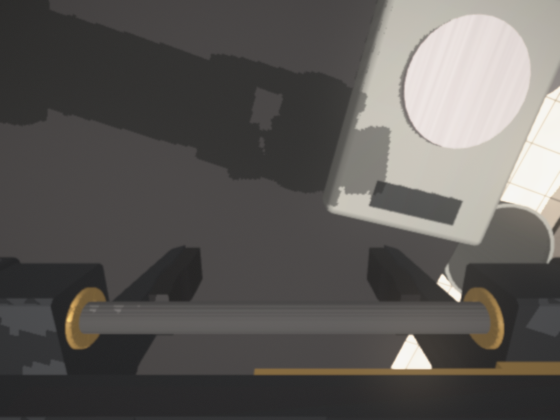

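The move was refused, since every key is needed, so that picture (5 of 12) still shows the start pose with the balance below. Repeating it with full rows.

Call:
{"api": "play_rows", "payload": {
  "steps": [
    {"wx": 0, "wy": 0, "wz": -8.23, "x": 0, "y": 0, "z": 0, "jaw": 1},
    {"wx": 0, "wy": 0, "wz": -8.23, "x": 0, "y": 0, "z": 0, "jaw": 1},
    {"wx": 0, "wy": 0, "wz": -8.23, "x": 0, "y": 0, "z": 0, "jaw": 1},
    {"wx": 0, "wy": 0, "wz": -8.23, "x": 0, "y": 0, "z": 0, "jaw": 1},
    {"wx": 0, "wy": 0, "wz": -8.23, "x": 0, "y": 0, "z": 0, "jaw": 1},
    {"wx": 0, "wy": 0, "wz": -8.23, "x": 0, "y": 0, "z": 0, "jaw": 1},
    {"wx": 0, "wy": 0, "wz": -8.23, "x": 0, "y": 0, "z": 0, "jaw": 1},
    {"wx": 0, "wy": 0, "wz": -8.23, "x": 0, "y": 0, "z": 0, "jaw": 1},
    {"wx": 0, "wy": 0, "wz": -8.23, "x": 0, "y": 0, "z": 0, "jaw": 1},
    {"wx": 0, "wy": 0, "wz": -8.23, "x": 0, "y": 0, "z": 0, "jaw": 1},
    {"wx": 0, "wy": 0, "wz": 0, "x": 0.01, "y": 0.035, "z": 0.006, "jaw": 1},
    {"wx": 0, "wy": 0, "wz": 0, "x": 0.01, "y": 0.035, "z": 0.006, "jaw": 1},
    {"wx": 0, "wy": 0, "wz": 0, "x": 0.01, "y": 0.035, "z": 0.006, "jaw": 1},
    {"wx": 0, "wy": 0, "wz": 0, "x": 0.01, "y": 0.035, "z": 0.006, "jaw": 1},
    {"wx": 0, "wy": 0, "wz": 0, "x": 0.01, "y": 0.035, "z": 0.006, "jaw": 1},
    {"wx": 0, "wy": 0, "wz": 0, "x": 0.01, "y": 0.035, "z": 0.006, "jaw": 1},
    {"wx": 0, "wy": 0, "wz": 0, "x": 0.01, "y": 0.035, "z": 0.006, "jaw": 1},
    {"wx": 0, "wy": 0, "wz": 0, "x": 0.01, "y": 0.035, "z": 0.006, "jaw": 1},
    {"wx": 0, "wy": 0, "wz": 0, "x": 0.01, "y": 0.035, "z": 0.006, "jaw": 1},
    {"wx": 0, "wy": 0, "wz": 0, "x": 0.01, "y": 0.035, "z": 0.006, "jaw": 1}
  ]
}}

```text
time_s: 2.15
eef_pos: [0.4961, -0.3282, 0.1782]
tool_rot: [[-0.197, 0.98, -0.0], [0.98, 0.197, 0.0], [0.0, -0.0, -1.0]]
force: [0.0, -0.4, -0.6]
opening: 0.0879
```

```bash
cat >> t.py <<'E'
def wrist(name):
    s=get_state();f=grab_frame("wrist")
    T=np.eye(4);T[:3,:3]=s["tool_rot"];T[:3,3]=s["eef_pos"];T=T@f["T_tool_cam"]
    np.savez("f_"+name,color=f["color"],depth=f["depth"],K=f["K"],eye=T[:3,3],rotation=T[:3,:3])
    cv2.imwrite(f"pics/{name}.png",f["color"][:,:,::-1])
    return dict(np.load(f"f_{name}.npz"))
E
python3 - <<'E'
from t import *
st();need(101.4,0,np.array([.4943,-.33,.15]))
f=wrist("w2")
c=f["color"].mean(2)
print(proj(f,[.4943,-.33,.04]))
E
```

```text
2.15 [ 0.4961 -0.3282  0.1782] F [ 0.  -0.4 -0.6] M [-0.03 -0.12  0.  ] op 0.0879 a 101.37 tilt -0.02
turn [-0.01 -0.02 -0.03] shift in old axes [-0.0014 -0.0021  0.0282] in new axes [-0.0014 -0.0022  0.0282]
(np.float64(282.37966475449235), np.float64(201.91716079536292))
```

View pics/w2.png

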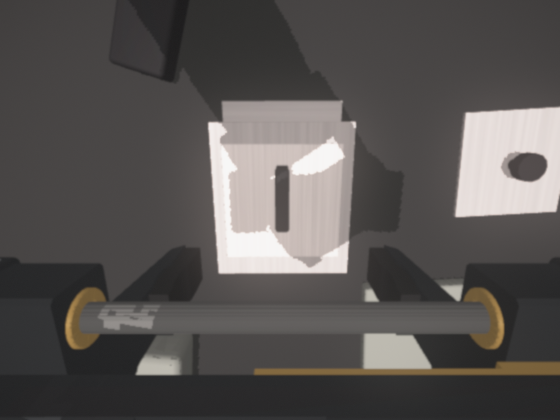

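Wrist view: bar centred at about (282,199), tongue edge (223,101)–(341,101), plate end (218,274)–(347,274). That agrees with the prediction (282,202).

```bash
python3 - <<'E'
from t import *
f=dict(np.load("f_w2.npz"))
q={k:dep(f,*p) for k,p in dict(tA=(223,101,.004),tB=(341.5,101,.004),pA=(208.5,123,.005),pB=(355.5,122,.005),eA=(218.5,274,.005),eB=(347.5,274,.005),h1=(282,166,.04),h2=(282,231,.04)).items()}
for k,v in q.items():print(k,v.round(4))
d=q['tB']-q['tA'];print(np.degrees(np.arctan2(d[1],d[0])));d=q['eB']-q['eA'];print(np.degrees(np.arctan2(d[1],d[0])))
t=(q['tA']+q['tB'])/2;e=(q['eA']+q['eB'])/2;d=t-e;print("len",np.linalg.norm(d),"yaw",np.degrees(np.arctan2(-d[0],d[1])),"mid",(t+e)/2)
E
```

```text
tA [ 0.4178 -0.2491  0.004 ]
tB [ 0.5334 -0.2259  0.004 ]
pA [ 0.4066 -0.2728  0.005 ]
pB [ 0.552  -0.2427  0.005 ]
eA [ 0.4399 -0.4385  0.005 ]
eB [ 0.5872 -0.409   0.005 ]
h1 [ 0.4872 -0.2961  0.04  ]
h2 [ 0.4998 -0.3593  0.04  ]
11.357221254384603
11.33141082566304
len 0.19002189582852225 yaw 11.518707769622774 mid [ 0.4945585  -0.33064075  0.0045    ]
```

Call:
{"api": "play_rows", "payload": {
  "steps": [
    {"wx": 0, "wy": 0, "wz": 0, "x": -0.002, "y": -0.002, "z": 0.02, "jaw": 1},
    {"wx": 0, "wy": 0, "wz": 0, "x": 0, "y": 0, "z": 0.03, "jaw": 1},
    {"wx": 0, "wy": 0, "wz": 0, "x": 0, "y": 0, "z": 0.03, "jaw": 1},
    {"wx": 0, "wy": 0, "wz": 0, "x": 0, "y": 0, "z": 0.03, "jaw": 1},
    {"wx": 0, "wy": 0, "wz": 0, "x": 0, "y": 0, "z": 0.025, "jaw": 1},
    {"wx": 0, "wy": 0, "wz": 0, "x": 0, "y": 0, "z": 0.015, "jaw": 1},
    {"wx": 0, "wy": 0, "wz": 0, "x": 0, "y": 0, "z": 0.01, "jaw": 1},
    {"wx": 0, "wy": 0, "wz": 0, "x": 0, "y": 0, "z": 0.005, "jaw": 1},
    {"wx": 0, "wy": 0, "wz": 0, "x": 0, "y": 0, "z": 0, "jaw": 1},
    {"wx": 0, "wy": 0, "wz": 0, "x": 0, "y": 0, "z": 0, "jaw": -1},
    {"wx": 0, "wy": 0, "wz": 0, "x": 0, "y": 0, "z": 0, "jaw": -1},
    {"wx": 0, "wy": 0, "wz": 0, "x": 0, "y": 0, "z": 0, "jaw": -1},
    {"wx": 0, "wy": 0, "wz": 0, "x": 0, "y": 0, "z": 0, "jaw": -1},
    {"wx": 0, "wy": 0, "wz": 0, "x": 0, "y": 0, "z": 0, "jaw": -1},
    {"wx": 0, "wy": 0, "wz": 0, "x": 0, "y": 0, "z": 0, "jaw": -1},
    {"wx": 0, "wy": 0, "wz": 0, "x": 0, "y": 0, "z": 0, "jaw": -1},
    {"wx": 0, "wy": 0, "wz": 0, "x": 0, "y": 0, "z": 0, "jaw": -1}
  ]
}}

```text
time_s: 3.9
eef_pos: [0.4934, -0.3316, 0.0137]
tool_rot: [[-0.197, 0.98, -0.0], [0.98, 0.197, -0.0], [-0.0, -0.0, -1.0]]
force: [-0.1, -0.4, -0.2]
opening: 0.0263
```

```bash
python3 -c "from t import *;st()"
```

```text
3.9 [ 0.4934 -0.3316  0.0137] F [-0.1 -0.4 -0.2] M [ 0.02 -0.09  0.02] op 0.0263 a 101.37 tilt 0.0
```

Call:
{"api": "play_rows", "payload": {
  "steps": [
    {"wx": 0, "wy": 0, "wz": 0, "x": 0, "y": 0, "z": 0, "jaw": -1},
    {"wx": 0, "wy": 0, "wz": 0, "x": 0, "y": 0, "z": 0, "jaw": -1},
    {"wx": 0, "wy": 0, "wz": 0, "x": 0, "y": 0, "z": 0, "jaw": -1},
    {"wx": 0, "wy": 0, "wz": 0, "x": 0, "y": 0, "z": 0, "jaw": -1},
    {"wx": 0, "wy": 0, "wz": 0, "x": 0, "y": 0, "z": 0, "jaw": -1},
    {"wx": 0, "wy": 0, "wz": 0, "x": 0, "y": 0, "z": -0.002, "jaw": -1},
    {"wx": 0, "wy": 0, "wz": 0, "x": 0, "y": 0, "z": -0.005, "jaw": -1},
    {"wx": 0, "wy": 0, "wz": 0, "x": 0, "y": 0, "z": -0.01, "jaw": -1},
    {"wx": 0, "wy": 0, "wz": 0, "x": 0, "y": 0, "z": -0.02, "jaw": -1},
    {"wx": 0, "wy": 0, "wz": 0, "x": 0, "y": 0, "z": -0.025, "jaw": -1},
    {"wx": 0, "wy": 0, "wz": 0, "x": 0, "y": 0, "z": -0.025, "jaw": -1},
    {"wx": 0, "wy": 0, "wz": 0, "x": 0, "y": 0, "z": -0.025, "jaw": -1},
    {"wx": 0, "wy": 0, "wz": 0, "x": 0, "y": 0, "z": -0.025, "jaw": -1},
    {"wx": 0, "wy": 0, "wz": 0, "x": 0, "y": 0, "z": -0.025, "jaw": -1},
    {"wx": 0, "wy": 0, "wz": 0, "x": 0, "y": 0, "z": -0.02, "jaw": -1},
    {"wx": 0, "wy": 0, "wz": 0, "x": 0, "y": 0, "z": -0.01, "jaw": -1},
    {"wx": 0, "wy": 0, "wz": 0, "x": 0, "y": 0, "z": 0, "jaw": -1}
  ]
}}

```text
time_s: 5.6
eef_pos: [0.4936, -0.3317, 0.2071]
tool_rot: [[-0.197, 0.98, 0.002], [0.98, 0.197, -0.002], [-0.002, 0.001, -1.0]]
force: [0.2, -0.2, -3.9]
opening: 0.0137
```

```bash
python3 - <<'E'
from t import *
st()
# hover: tongue 30 mm before slot, 25 above seat, tilt 8. bath yaw -> a
a=90-4.3
xb=np.array([np.cos(np.radians(4.3)),-np.sin(np.radians(4.3)),0]);yb=np.array([-xb[1],xb[0],0]);zb=np.array([0,0,1.])
T=tgt(a,8)
# tongue in tool: x +.095, z: cover underside; tcp z height above underside .0137
tt=np.array([.095,0,.0137])
for yp,zp in((.1135,.045),(.125,.02)):
    tong=.559*xb+yp*yb+(.134+zp)*zb
    pos=tong-T@tt;print(pos);need(a,8,pos)
f=wrist("w3")
E
```

```text
5.6 [ 0.4936 -0.3317  0.2071] F [ 0.2 -0.2 -3.9] M [-0.05 -0.07  0.01] op 0.0137 a 101.37 tilt 0.11
[ 0.55902588 -0.02064195  0.20578812]
turn [ 1.18 -7.85 15.64] shift in old axes [0.2921 0.1255 0.0009] in new axes [ 0.3123  0.0419 -0.0425]
[ 0.55988813 -0.00917432  0.18078812]
turn [ 1.18 -7.85 15.64] shift in old axes [0.3032 0.1286 0.0259] in new axes [ 0.3271  0.0419 -0.0194]
```

View pics/w3.png

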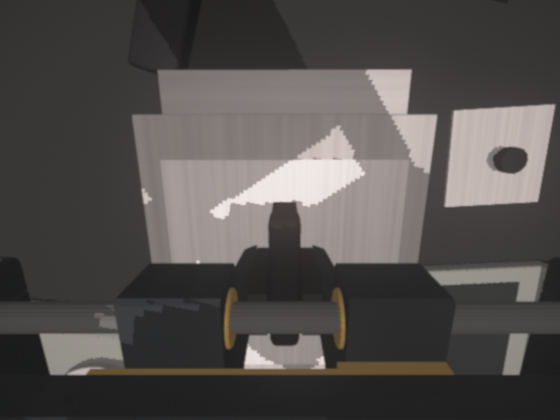

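Cover held squarely: tongue edge (160,70)–(410,70), centred at 285, jaw 13.7 mm. Turning, tilting 8° and moving to the hover in front of the ledge.

Call:
{"api": "play_rows", "payload": {
  "steps": [
    {"wx": 0, "wy": 0, "wz": 5.2, "x": 0, "y": 0, "z": 0, "jaw": -1},
    {"wx": 0, "wy": 0, "wz": 5.2, "x": 0, "y": 0, "z": 0, "jaw": -1},
    {"wx": 0, "wy": 0, "wz": 5.3, "x": 0, "y": 0, "z": 0, "jaw": -1},
    {"wx": 0, "wy": -4, "wz": 0, "x": 0, "y": 0, "z": 0, "jaw": -1},
    {"wx": 0, "wy": -4, "wz": 0, "x": 0, "y": 0, "z": 0, "jaw": -1},
    {"wx": 0, "wy": 0, "wz": 0, "x": 0.016, "y": 0.002, "z": -0.002, "jaw": -1},
    {"wx": 0, "wy": 0, "wz": 0, "x": 0.024, "y": 0.0034, "z": -0.0034, "jaw": -1},
    {"wx": 0, "wy": 0, "wz": 0, "x": 0.024, "y": 0.0034, "z": -0.0034, "jaw": -1},
    {"wx": 0, "wy": 0, "wz": 0, "x": 0.024, "y": 0.0034, "z": -0.0034, "jaw": -1},
    {"wx": 0, "wy": 0, "wz": 0, "x": 0.024, "y": 0.0034, "z": -0.0034, "jaw": -1},
    {"wx": 0, "wy": 0, "wz": 0, "x": 0.024, "y": 0.0034, "z": -0.0034, "jaw": -1},
    {"wx": 0, "wy": 0, "wz": 0, "x": 0.024, "y": 0.0034, "z": -0.0034, "jaw": -1},
    {"wx": 0, "wy": 0, "wz": 0, "x": 0.024, "y": 0.0034, "z": -0.0034, "jaw": -1},
    {"wx": 0, "wy": 0, "wz": 0, "x": 0.024, "y": 0.0034, "z": -0.0034, "jaw": -1},
    {"wx": 0, "wy": 0, "wz": 0, "x": 0.024, "y": 0.0034, "z": -0.0034, "jaw": -1},
    {"wx": 0, "wy": 0, "wz": 0, "x": 0.024, "y": 0.0034, "z": -0.0034, "jaw": -1},
    {"wx": 0, "wy": 0, "wz": 0, "x": 0.024, "y": 0.0034, "z": -0.0034, "jaw": -1},
    {"wx": 0, "wy": 0, "wz": 0, "x": 0.024, "y": 0.0034, "z": -0.0034, "jaw": -1},
    {"wx": 0, "wy": 0, "wz": 0, "x": 0.01, "y": 0.001, "z": -0.001, "jaw": -1},
    {"wx": 0, "wy": 0, "wz": 0, "x": 0, "y": 0, "z": 0, "jaw": -1}
  ]
}}

```text
time_s: 7.65
eef_pos: [0.5607, -0.0174, 0.2047]
tool_rot: [[0.073, 0.997, -0.012], [0.988, -0.074, -0.138], [-0.138, -0.002, -0.99]]
force: [0.1, 0.3, -3.1]
opening: 0.0135
```

```bash
python3 - <<'E'
from t import *
st()
f=dict(np.load("f_w3.npz"));p=np.array([.4936,-.3317,.2071])
Rt=tgt(101.37,.11)
for u,v in((160,70),(409.5,70.5),(134.5,115.5),(436,115.5)):
    z=.2071-.0137+(.004 if v<80 else .005);q=dep(f,u,v,z);print("tool frame",(Rt.T@(q-p)).round(4))
print([ (Rt.T@(dep(f,u,90,r=3)-p)).round(4) for u in(180,280,390)])
f=wrist("w4")
E
```

```text
7.65 [ 0.5607 -0.0174  0.2047] F [ 0.1  0.3 -3.1] M [ 0.08 -0.06  0.  ] op 0.0135 a 85.78 tilt 7.94
tool frame [ 0.0955 -0.0586  0.0095]
tool frame [0.0953 0.0583 0.0095]
tool frame [ 0.0752 -0.0729  0.0086]
tool frame [0.0751 0.0731 0.0086]
[array([ 0.0869, -0.0506,  0.0109]), array([ 0.0869, -0.0025,  0.0106]), array([0.0869, 0.0503, 0.0106])]
```

View pics/w4.png

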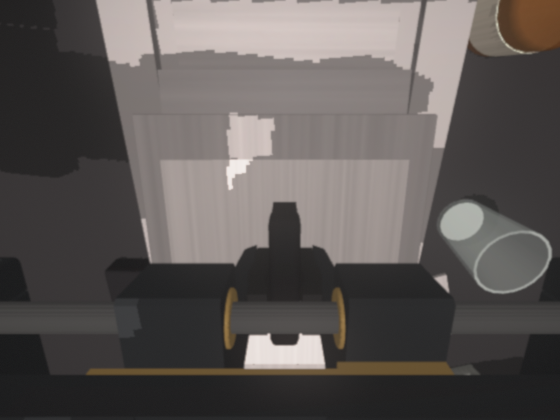

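```bash
python3 - <<'E'
from t import *
f=dict(np.load("f_w4.npz"));c=f["color"][0:130,90:490,::-1]
cv2.imwrite("pics/w4c.png",cv2.resize(c,None,fx=2,fy=4,interpolation=cv2.INTER_CUBIC))
th=np.radians(4.3);B=np.array([[np.cos(th),-np.sin(th),0],[np.sin(th),np.cos(th),0],[0,0,1]])
for v in range(4,124,8):print(v,[(B@dep(f,u,v,r=2)).round(4)[1:].tolist() for u in(200,280,380)])
for v in (10,40,80):
  for u in range(120,170,6):print(v,u,(B@dep(f,u,v,r=0)).round(4))
E
```

```text
4 [[0.1529, 0.1328], [0.1529, 0.1331], [0.1529, 0.1331]]
12 [[0.149, 0.1332], [0.149, 0.1331], [0.149, 0.1333]]
20 [[0.1451, 0.1328], [0.1451, 0.1328], [0.1451, 0.1331]]
28 [[0.1411, 0.1327], [0.1411, 0.1328], [0.1412, 0.133]]
36 [[0.137, 0.1329], [0.137, 0.1329], [0.1371, 0.133]]
44 [[0.1328, 0.133], [0.1328, 0.1331], [0.1329, 0.1328]]
52 [[0.1286, 0.1326], [0.1286, 0.133], [0.1287, 0.1329]]
60 [[0.1243, 0.1328], [0.1243, 0.133], [0.1243, 0.133]]
68 [[0.1198, 0.1334], [0.1199, 0.1331], [0.1199, 0.1334]]
76 [[0.1154, 0.1813], [0.1154, 0.1814], [0.1155, 0.1813]]
84 [[0.1119, 0.1819], [0.1119, 0.182], [0.112, 0.182]]
92 [[0.1083, 0.1823], [0.1084, 0.1823], [0.1084, 0.1824]]
100 [[0.1048, 0.1829], [0.1048, 0.1831], [0.1049, 0.183]]
108 [[0.1011, 0.1832], [0.1012, 0.1833], [0.1012, 0.1836]]
116 [[0.0975, 0.1848], [0.0976, 0.1848], [0.0976, 0.1848]]
10 120 [0.4682 0.1489 0.1393]
10 126 [0.4714 0.149  0.1389]
10 132 [0.4751 0.1488 0.1398]
10 138 [0.4781 0.149  0.1389]
10 144 [0.4814 0.149  0.1388]
10 150 [0.4833 0.1496 0.1351]
10 156 [0.4851 0.1504 0.1305]
10 162 [0.4883 0.1505 0.1296]
10 168 [0.492  0.1504 0.1303]
40 120 [0.4651 0.1342 0.1395]
40 126 [0.4684 0.1343 0.1392]
40 132 [0.4719 0.1343 0.1392]
40 138 [0.4755 0.1343 0.1395]
40 144 [0.4787 0.1343 0.139 ]
40 150 [0.4816 0.1345 0.1375]
40 156 [0.4827 0.1351 0.1311]
40 162 [0.4863 0.1351 0.131 ]
40 168 [0.4893 0.1352 0.1293]
80 120 [0.4605 0.1131 0.1395]
80 126 [0.4636 0.1131 0.1385]
80 132 [0.4674 0.1131 0.1389]
80 138 [0.471  0.1131 0.1387]
80 144 [0.4748 0.1131 0.1392]
80 150 [0.4789 0.1131 0.1402]
80 156 [0.4828 0.1131 0.141 ]
80 162 [0.5019 0.1136 0.1826]
80 168 [0.5049 0.1136 0.1832]
```

View pics/w4c.png

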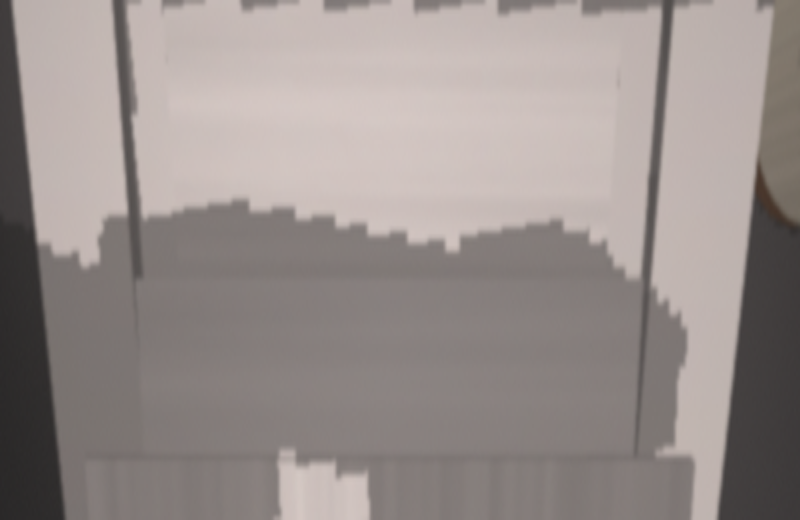

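```bash
python3 - <<'E'
from t import *
f=dict(np.load("f_w4.npz"))
th=np.radians(4.3);B=np.array([[np.cos(th),-np.sin(th),0],[np.sin(th),np.cos(th),0],[0,0,1]])
for y,l,r in((20,114,671),(100,122,662),(200,131,653),(260,135,648)):
    v=(y+.5)/4-.5;L,Rr=[B@dep(f,90+(u+.5)/2-.5,v,.1395) for u in(l,r)];print(y,L.round(4),Rr.round(4),"w",(Rr-L)[0].round(4),"mid",((L+Rr)/2)[0].round(4))
s=get_state();T=np.array(s["tool_rot"]);t=s["eef_pos"]+T@[.095,0,.0145];print("tongue B",(B@t).round(4))
for u,v in((160,70),(409.5,70.5)):print((B@dep(f,u,v,.182)).round(4))
d=B@T[:,0];print("cover y yaw in bath",np.degrees(np.arctan2(-d[0],d[1])),"roll",np.degrees(T[2,1]))
E
```

```text
20 [0.4837 0.1514 0.1395] [0.6375 0.1515 0.1395] w 0.1539 mid 0.5606
100 [0.4842 0.1419 0.1395] [0.6368 0.142  0.1395] w 0.1526 mid 0.5605
200 [0.4846 0.1294 0.1395] [0.6365 0.1295 0.1395] w 0.1519 mid 0.5605
260 [0.4844 0.1215 0.1395] [0.6364 0.1216 0.1395] w 0.152 mid 0.5604
tongue B [0.5604 0.1156 0.1774]
[0.5014 0.1179 0.182 ]
[0.6185 0.1178 0.182 ]
cover y yaw in bath 0.022185906758081214 roll -0.07445097212555052
```

Alignment is good: recess middle x' 0.5605, tongue 0.560, yaw error ≈0°. Lowering in front of the ledge.

Call:
{"api": "play_rows", "payload": {
  "steps": [
    {"wx": 0, "wy": 0, "wz": 0, "x": 0.0033, "y": 0, "z": 0.0041, "jaw": -1},
    {"wx": 0, "wy": 0, "wz": 0, "x": 0.0033, "y": 0, "z": 0.0041, "jaw": -1},
    {"wx": 0, "wy": 0, "wz": 0, "x": 0.0033, "y": 0, "z": 0.0041, "jaw": -1},
    {"wx": 0, "wy": 0, "wz": 0, "x": 0.0033, "y": 0, "z": 0.0041, "jaw": -1},
    {"wx": 0, "wy": 0, "wz": 0, "x": 0.0033, "y": 0, "z": 0.0041, "jaw": -1},
    {"wx": 0, "wy": 0, "wz": 0, "x": 0.0033, "y": 0, "z": 0.0041, "jaw": -1},
    {"wx": 0, "wy": 0, "wz": 0, "x": 0.0033, "y": 0, "z": 0.0041, "jaw": -1},
    {"wx": 0, "wy": 0, "wz": 0, "x": 0.0033, "y": 0, "z": 0.0041, "jaw": -1},
    {"wx": 0, "wy": 0, "wz": 0, "x": 0, "y": 0, "z": 0, "jaw": -1},
    {"wx": 0, "wy": 0, "wz": 0, "x": 0, "y": 0, "z": 0, "jaw": -1}
  ]
}}

```text
time_s: 8.7
eef_pos: [0.5627, 0.0028, 0.1693]
tool_rot: [[0.075, 0.997, -0.01], [0.987, -0.075, -0.139], [-0.139, 0.0, -0.99]]
force: [-0.5, -1.0, -4.0]
opening: 0.0137
```

```bash
cat >> t.py <<'E'
th=np.radians(4.3);B=np.array([[np.cos(th),-np.sin(th),0],[np.sin(th),np.cos(th),0],[0,0,1]])
def bs():
    st();s=get_state();T=np.array(s["tool_rot"]);t=s["eef_pos"]+T@[.095,0,.0145];print("tongue B",(B@t).round(4),"F in B",(B@s["force"]).round(2))
E
python3 -c "
from t import *
bs();f=grab_frame('scene');np.savez('f_s2',**f)
cv2.imwrite('pics/s2.png',cv2.resize(f['color'][150:330,200:440,::-1],None,fx=3,fy=3,interpolation=cv2.INTER_CUBIC))"
```

```text
8.7 [0.5627 0.0028 0.1693] F [-0.5 -1.  -4. ] M [ 0.1  -0.13 -0.  ] op 0.0137 a 85.68 tilt 8.0
tongue B [0.5609 0.1371 0.1417] F in B [-0.4  -1.01 -3.95]
```

View pics/s2.png

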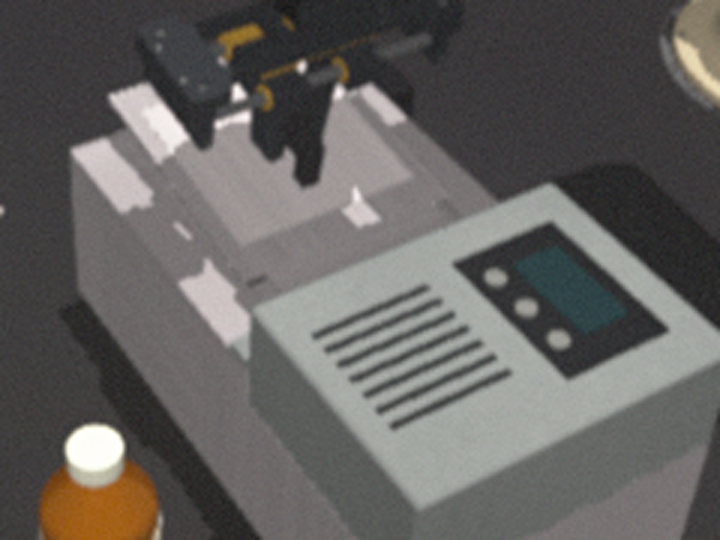

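The cover is centred in the recess and tilted; the console hides the slot. Lowering in small steps to feel the seat.

Call:
{"api": "play_rows", "payload": {
  "steps": [
    {"wx": 0, "wy": 0, "wz": 0, "x": 0.0001, "y": -0.0002, "z": 0.001, "jaw": -1},
    {"wx": 0, "wy": 0, "wz": 0, "x": 0.0001, "y": -0.0002, "z": 0.001, "jaw": -1},
    {"wx": 0, "wy": 0, "wz": 0, "x": 0.0002, "y": 0, "z": 0.001, "jaw": -1},
    {"wx": 0, "wy": 0, "wz": 0, "x": 0.0001, "y": 0, "z": 0.001, "jaw": -1},
    {"wx": 0, "wy": 0, "wz": 0, "x": 0.0001, "y": 0, "z": 0.001, "jaw": -1},
    {"wx": 0, "wy": 0, "wz": 0, "x": 0, "y": 0, "z": 0, "jaw": -1},
    {"wx": 0, "wy": 0, "wz": 0, "x": 0, "y": 0, "z": 0, "jaw": -1}
  ]
}}

```text
time_s: 9.45
eef_pos: [0.5622, 0.0027, 0.1642]
tool_rot: [[0.075, 0.997, -0.011], [0.987, -0.076, -0.139], [-0.139, 0.0, -0.99]]
force: [0.4, 0.5, -4.2]
opening: 0.0136
```

```bash
python3 -c "
from t import *
bs()"
```

```text
9.45 [0.5622 0.0027 0.1642] F [ 0.4  0.5 -4.2] M [ 0.12 -0.1   0.02] op 0.0136 a 85.67 tilt 8.0
tongue B [0.5605 0.1369 0.1366] F in B [ 0.38  0.55 -4.19]
```

Call:
{"api": "play_rows", "payload": {
  "steps": [
    {"wx": 0, "wy": 0, "wz": 0, "x": 0.0001, "y": 0, "z": 0.0005, "jaw": -1},
    {"wx": 0, "wy": 0, "wz": 0, "x": 0.0001, "y": 0, "z": 0.0005, "jaw": -1},
    {"wx": 0, "wy": 0, "wz": 0, "x": 0.0001, "y": 0, "z": 0.0005, "jaw": -1},
    {"wx": 0, "wy": 0, "wz": 0, "x": 0, "y": 0, "z": 0, "jaw": -1},
    {"wx": 0, "wy": 0, "wz": 0, "x": 0, "y": 0, "z": 0, "jaw": -1}
  ]
}}

```text
time_s: 9.95
eef_pos: [0.5622, 0.0028, 0.1627]
tool_rot: [[0.075, 0.997, -0.011], [0.987, -0.076, -0.139], [-0.139, -0.0, -0.99]]
force: [0.2, -0.5, -3.5]
opening: 0.0135
```

Call:
{"api": "play_rows", "payload": {
  "steps": [
    {"wx": 0, "wy": 0, "wz": 0, "x": 0.0001, "y": 0, "z": 0.0005, "jaw": -1},
    {"wx": 0, "wy": 0, "wz": 0, "x": 0, "y": 0, "z": 0, "jaw": -1},
    {"wx": 0, "wy": 0, "wz": 0, "x": 0, "y": 0, "z": 0, "jaw": -1}
  ]
}}

```text
time_s: 10.25
eef_pos: [0.5622, 0.0029, 0.1622]
tool_rot: [[0.075, 0.997, -0.01], [0.987, -0.076, -0.139], [-0.139, 0.0, -0.99]]
force: [0.2, -0.9, -3.1]
opening: 0.0131
```

Call:
{"api": "play_rows", "payload": {
  "steps": [
    {"wx": 0, "wy": 0, "wz": 0, "x": 0.0001, "y": 0, "z": 0.0005, "jaw": -1},
    {"wx": 0, "wy": 0, "wz": 0, "x": 0, "y": 0, "z": 0, "jaw": -1},
    {"wx": 0, "wy": 0, "wz": 0, "x": 0, "y": 0, "z": 0, "jaw": -1}
  ]
}}

```text
time_s: 10.55
eef_pos: [0.5622, 0.0029, 0.1616]
tool_rot: [[0.075, 0.997, -0.011], [0.987, -0.076, -0.139], [-0.139, -0.0, -0.99]]
force: [0.3, 0.1, -3.4]
opening: 0.0137
```

Call:
{"api": "play_rows", "payload": {
  "steps": [
    {"wx": 0, "wy": 0, "wz": 0, "x": 0.0001, "y": 0, "z": 0.0005, "jaw": -1},
    {"wx": 0, "wy": 0, "wz": 0, "x": 0, "y": 0, "z": 0, "jaw": -1},
    {"wx": 0, "wy": 0, "wz": 0, "x": 0, "y": 0, "z": 0, "jaw": -1}
  ]
}}

```text
time_s: 10.85
eef_pos: [0.5622, 0.0029, 0.1611]
tool_rot: [[0.075, 0.997, -0.011], [0.987, -0.076, -0.139], [-0.139, -0.0, -0.99]]
force: [0.2, 0.3, -4.1]
opening: 0.0135
```

Call:
{"api": "play_rows", "payload": {
  "steps": [
    {"wx": 0, "wy": 0, "wz": 0, "x": 0.0001, "y": 0, "z": 0.0005, "jaw": -1},
    {"wx": 0, "wy": 0, "wz": 0, "x": 0, "y": 0, "z": 0, "jaw": -1},
    {"wx": 0, "wy": 0, "wz": 0, "x": 0, "y": 0, "z": 0, "jaw": -1}
  ]
}}

```text
time_s: 11.15
eef_pos: [0.5622, 0.0029, 0.1606]
tool_rot: [[0.075, 0.997, -0.011], [0.987, -0.076, -0.139], [-0.139, -0.0, -0.99]]
force: [-0.6, -0.4, -4.5]
opening: 0.0131
```

```bash
python3 -c "
from t import *
bs()"
```

```text
11.15 [0.5622 0.0029 0.1606] F [-0.6 -0.4 -4.5] M [ 0.16 -0.16 -0.02] op 0.0131 a 85.66 tilt 8.0
tongue B [0.5605 0.1371 0.1331] F in B [-0.52 -0.43 -4.45]
```

Call:
{"api": "play_rows", "payload": {
  "steps": [
    {"wx": 0, "wy": 0, "wz": 0, "x": 0.0001, "y": 0, "z": 0.0005, "jaw": -1},
    {"wx": 0, "wy": 0, "wz": 0, "x": 0, "y": 0, "z": 0, "jaw": -1},
    {"wx": 0, "wy": 0, "wz": 0, "x": 0, "y": 0, "z": 0, "jaw": -1}
  ]
}}

```text
time_s: 11.45
eef_pos: [0.5623, 0.003, 0.1602]
tool_rot: [[0.075, 0.997, -0.01], [0.987, -0.076, -0.139], [-0.139, 0.0, -0.99]]
force: [0.1, -0.4, -3.4]
opening: 0.0139
```

Call:
{"api": "play_rows", "payload": {
  "steps": [
    {"wx": 0, "wy": 0, "wz": 0, "x": 0.0001, "y": 0, "z": 0.0005, "jaw": -1},
    {"wx": 0, "wy": 0, "wz": 0, "x": 0, "y": 0, "z": 0, "jaw": -1},
    {"wx": 0, "wy": 0, "wz": 0, "x": 0, "y": 0, "z": 0, "jaw": -1}
  ]
}}

```text
time_s: 11.75
eef_pos: [0.5623, 0.0029, 0.1597]
tool_rot: [[0.075, 0.997, -0.01], [0.987, -0.076, -0.139], [-0.139, 0.0, -0.99]]
force: [-0.8, -1.2, -1.5]
opening: 0.0133
```

```bash
python3 -c "
from t import *
bs()
f=wrist('w5')
for v in (0,8,16,24,32,40,48,54,60,66,72,80,90,100):print(v,[(B@dep(f,u,v,r=2)).round(4)[1:].tolist() for u in(150,200,280,380,410)])
"
```

```text
11.75 [0.5623 0.0029 0.1597] F [-0.8 -1.2 -1.5] M [ 0.01 -0.07 -0.  ] op 0.0133 a 85.66 tilt 8.01
tongue B [0.5605 0.1371 0.1321] F in B [-0.75 -1.3  -1.46]
0 [[nan, nan], [nan, nan], [nan, nan], [nan, nan], [nan, nan]]
8 [[0.1617, 0.1444], [0.1616, 0.1449], [0.1615, 0.145], [0.1615, 0.1447], [0.1614, 0.1452]]
16 [[0.1588, 0.1448], [0.1587, 0.1451], [0.1587, 0.1447], [0.1587, 0.1447], [0.1587, 0.1446]]
24 [[0.1559, 0.1448], [0.1558, 0.1451], [0.1558, 0.1449], [0.1558, 0.145], [0.1558, 0.1448]]
32 [[0.1544, 0.1327], [0.1543, 0.133], [0.1543, 0.1331], [0.1542, 0.133], [0.1542, 0.1332]]
40 [[0.1511, 0.133], [0.1511, 0.1328], [0.1511, 0.1326], [0.151, 0.1329], [0.151, 0.1331]]
48 [[0.1478, 0.1327], [0.1478, 0.1333], [0.1478, 0.133], [0.1477, 0.133], [0.1477, 0.1331]]
54 [[0.1453, 0.133], [0.1453, 0.1327], [0.1453, 0.1329], [0.1452, 0.1328], [0.1452, 0.1331]]
60 [[0.1428, 0.133], [0.1428, 0.1328], [0.1427, 0.1328], [0.1427, 0.1331], [0.1427, 0.133]]
66 [[0.1402, 0.1325], [0.1402, 0.1331], [0.1402, 0.1327], [0.1401, 0.1329], [0.1401, 0.1328]]
72 [[0.1376, 0.1323], [0.1376, 0.137], [0.1375, 0.1373], [0.1375, 0.1372], [0.1375, 0.1371]]
80 [[0.134, 0.1307], [0.1341, 0.1373], [0.1341, 0.1375], [0.134, 0.1378], [0.134, 0.1372]]
90 [[0.1294, 0.1303], [0.1297, 0.138], [0.1297, 0.1382], [0.1297, 0.1382], [0.1295, 0.1356]]
100 [[0.1247, 0.1306], [0.1253, 0.1385], [0.1252, 0.1386], [0.1252, 0.1388], [0.1248, 0.1331]]
  return _methods._mean(a, axis=axis, dtype=dtype,
  ret = ret.dtype.type(ret / rcount)
```

Seat felt (≈2.5 N; TCP z 0.160). Wrist depth shows the ledge edge at y'≈0.155 and the tongue edge at ≈0.138, so the wall is expected after about 35 mm. Raising 1.2 mm and sliding in.

Call:
{"api": "play_rows", "payload": {
  "steps": [
    {"wx": 0, "wy": 0, "wz": 0, "x": 0, "y": 0, "z": -0.0012, "jaw": -1},
    {"wx": 0, "wy": 0, "wz": 0, "x": 0.002, "y": 0, "z": -0.0003, "jaw": -1},
    {"wx": 0, "wy": 0, "wz": 0, "x": 0.002, "y": 0, "z": -0.0003, "jaw": -1},
    {"wx": 0, "wy": 0, "wz": 0, "x": 0.002, "y": 0, "z": -0.0003, "jaw": -1},
    {"wx": 0, "wy": 0, "wz": 0, "x": 0.002, "y": 0, "z": -0.0003, "jaw": -1},
    {"wx": 0, "wy": 0, "wz": 0, "x": 0.002, "y": 0, "z": -0.0003, "jaw": -1},
    {"wx": 0, "wy": 0, "wz": 0, "x": 0.002, "y": 0, "z": -0.0003, "jaw": -1},
    {"wx": 0, "wy": 0, "wz": 0, "x": 0.002, "y": 0, "z": -0.0003, "jaw": -1},
    {"wx": 0, "wy": 0, "wz": 0, "x": 0.002, "y": 0, "z": -0.0003, "jaw": -1},
    {"wx": 0, "wy": 0, "wz": 0, "x": 0.002, "y": 0, "z": -0.0003, "jaw": -1},
    {"wx": 0, "wy": 0, "wz": 0, "x": 0.002, "y": 0, "z": -0.0003, "jaw": -1},
    {"wx": 0, "wy": 0, "wz": 0, "x": 0, "y": 0, "z": 0, "jaw": -1},
    {"wx": 0, "wy": 0, "wz": 0, "x": 0, "y": 0, "z": 0, "jaw": -1}
  ]
}}

```text
time_s: 13.1
eef_pos: [0.5638, 0.0233, 0.161]
tool_rot: [[0.075, 0.997, -0.011], [0.987, -0.075, -0.139], [-0.139, -0.0, -0.99]]
force: [-0.3, 0.6, -4.1]
opening: 0.0136
```

```bash
python3 -c "
from t import *
bs()"
```

```text
13.1 [0.5638 0.0233 0.161 ] F [-0.3  0.6 -4.1] M [ 0.13 -0.06  0.01] op 0.0136 a 85.67 tilt 8.0
tongue B [0.5605 0.1576 0.1334] F in B [-0.3   0.62 -4.14]
```

Call:
{"api": "play_rows", "payload": {
  "steps": [
    {"wx": 0, "wy": 0, "wz": 0, "x": 0.001, "y": 0, "z": -0.0001, "jaw": -1},
    {"wx": 0, "wy": 0, "wz": 0, "x": 0.001, "y": 0, "z": -0.0001, "jaw": -1},
    {"wx": 0, "wy": 0, "wz": 0, "x": 0.001, "y": 0, "z": -0.0002, "jaw": -1},
    {"wx": 0, "wy": 0, "wz": 0, "x": 0.001, "y": 0, "z": -0.0001, "jaw": -1},
    {"wx": 0, "wy": 0, "wz": 0, "x": 0.001, "y": 0, "z": -0.0001, "jaw": -1},
    {"wx": 0, "wy": 0, "wz": 0, "x": 0.001, "y": 0, "z": -0.0002, "jaw": -1},
    {"wx": 0, "wy": 0, "wz": 0, "x": 0, "y": 0, "z": 0, "jaw": -1},
    {"wx": 0, "wy": 0, "wz": 0, "x": 0, "y": 0, "z": 0, "jaw": -1}
  ]
}}

```text
time_s: 13.9
eef_pos: [0.5642, 0.0294, 0.161]
tool_rot: [[0.075, 0.997, -0.011], [0.987, -0.076, -0.139], [-0.139, -0.0, -0.99]]
force: [0.6, -0.3, -3.5]
opening: 0.0134
```

Call:
{"api": "play_rows", "payload": {
  "steps": [
    {"wx": 0, "wy": 0, "wz": 0, "x": 0.001, "y": 0, "z": -0.0001, "jaw": -1},
    {"wx": 0, "wy": 0, "wz": 0, "x": 0.001, "y": 0, "z": -0.0002, "jaw": -1},
    {"wx": 0, "wy": 0, "wz": 0, "x": 0.001, "y": 0, "z": -0.0001, "jaw": -1},
    {"wx": 0, "wy": 0, "wz": 0, "x": 0, "y": 0, "z": 0, "jaw": -1},
    {"wx": 0, "wy": 0, "wz": 0, "x": 0, "y": 0, "z": 0, "jaw": -1}
  ]
}}

```text
time_s: 14.4
eef_pos: [0.5645, 0.0324, 0.1609]
tool_rot: [[0.075, 0.997, -0.01], [0.987, -0.075, -0.139], [-0.139, 0.0, -0.99]]
force: [-0.1, 0.3, -4.6]
opening: 0.0134
```

Call:
{"api": "play_rows", "payload": {
  "steps": [
    {"wx": 0, "wy": 0, "wz": 0, "x": 0.001, "y": 0, "z": -0.0001, "jaw": -1},
    {"wx": 0, "wy": 0, "wz": 0, "x": 0.001, "y": 0, "z": -0.0002, "jaw": -1},
    {"wx": 0, "wy": 0, "wz": 0, "x": 0, "y": 0, "z": 0, "jaw": -1},
    {"wx": 0, "wy": 0, "wz": 0, "x": 0, "y": 0, "z": 0, "jaw": -1}
  ]
}}

```text
time_s: 14.8
eef_pos: [0.5646, 0.0344, 0.161]
tool_rot: [[0.075, 0.997, -0.01], [0.987, -0.075, -0.139], [-0.139, 0.0, -0.99]]
force: [-0.2, -0.4, -3.7]
opening: 0.0137
```

```bash
python3 -c "
from t import *
bs()"
```

```text
14.8 [0.5646 0.0344 0.161 ] F [-0.2 -0.4 -3.7] M [ 0.18 -0.09  0.03] op 0.0137 a 85.67 tilt 8.0
tongue B [0.5605 0.1687 0.1334] F in B [-0.18 -0.44 -3.67]
```

Call:
{"api": "play_rows", "payload": {
  "steps": [
    {"wx": 0, "wy": 0, "wz": 0, "x": 0.001, "y": 0, "z": -0.0001, "jaw": -1},
    {"wx": 0, "wy": 0, "wz": 0, "x": 0.001, "y": 0, "z": -0.0002, "jaw": -1},
    {"wx": 0, "wy": 0, "wz": 0, "x": 0, "y": 0, "z": 0, "jaw": -1},
    {"wx": 0, "wy": 0, "wz": 0, "x": 0, "y": 0, "z": 0, "jaw": -1}
  ]
}}

```text
time_s: 15.2
eef_pos: [0.5647, 0.0365, 0.161]
tool_rot: [[0.075, 0.997, -0.011], [0.987, -0.075, -0.139], [-0.139, -0.0, -0.99]]
force: [-0.3, 1.3, -3.7]
opening: 0.0134
```

Call:
{"api": "play_rows", "payload": {
  "steps": [
    {"wx": 0, "wy": 0, "wz": 0, "x": 0.001, "y": 0, "z": -0.0001, "jaw": -1},
    {"wx": 0, "wy": 0, "wz": 0, "x": 0, "y": 0, "z": 0, "jaw": -1},
    {"wx": 0, "wy": 0, "wz": 0, "x": 0, "y": 0, "z": 0, "jaw": -1}
  ]
}}

```text
time_s: 15.5
eef_pos: [0.5647, 0.0368, 0.1611]
tool_rot: [[0.075, 0.997, -0.011], [0.987, -0.076, -0.14], [-0.14, -0.0, -0.99]]
force: [-2.3, -4.6, -1.4]
opening: 0.0136
```

Call:
{"api": "play_rows", "payload": {
  "steps": [
    {"wx": 0, "wy": 0, "wz": 0, "x": 0.0007, "y": 0, "z": -0.0001, "jaw": -1},
    {"wx": 0, "wy": 0, "wz": 0, "x": 0, "y": 0, "z": 0, "jaw": -1},
    {"wx": 0, "wy": 0, "wz": 0, "x": 0, "y": 0, "z": 0, "jaw": -1}
  ]
}}

```text
time_s: 15.8
eef_pos: [0.5646, 0.037, 0.1613]
tool_rot: [[0.075, 0.997, -0.011], [0.987, -0.076, -0.141], [-0.141, -0.001, -0.99]]
force: [-4.0, -7.6, -0.9]
opening: 0.014
```

```bash
python3 -c "
from t import *
bs()"
```

```text
15.8 [0.5646 0.037  0.1613] F [-4.  -7.6 -0.9] M [-1.11  0.48 -0.11] op 0.014 a 85.65 tilt 8.13
tongue B [0.5603 0.1712 0.1335] F in B [-3.47 -7.87 -0.86]
```

Wall felt (−7.9 N along y', TCP y 0.037). Backing off 1.5 mm of command, then swinging down about the tongue.

Call:
{"api": "play_rows", "payload": {
  "steps": [
    {"wx": 0, "wy": 0, "wz": 0, "x": -0.0015, "y": 0, "z": 0.0003, "jaw": -1},
    {"wx": 0, "wy": 1, "wz": 0, "x": -0.0002, "y": 0, "z": 0.0018, "jaw": -1},
    {"wx": 0, "wy": 1, "wz": 0, "x": -0.0002, "y": 0, "z": 0.0018, "jaw": -1},
    {"wx": 0, "wy": 1, "wz": 0, "x": -0.0002, "y": 0, "z": 0.0018, "jaw": -1},
    {"wx": 0, "wy": 0, "wz": 0, "x": 0, "y": 0, "z": 0, "jaw": -1},
    {"wx": 0, "wy": 0, "wz": 0, "x": 0, "y": 0, "z": 0, "jaw": -1},
    {"wx": 0, "wy": 0, "wz": 0, "x": 0, "y": 0, "z": 0, "jaw": -1}
  ]
}}

```text
time_s: 16.5
eef_pos: [0.5647, 0.0354, 0.1556]
tool_rot: [[0.075, 0.997, -0.006], [0.993, -0.075, -0.087], [-0.087, 0.0, -0.996]]
force: [-1.2, -1.1, -3.5]
opening: 0.0137
```

```bash
python3 -c "
from t import *
bs()"
```

```text
16.5 [0.5647 0.0354 0.1556] F [-1.2 -1.1 -3.5] M [-0.15 -0.08  0.03] op 0.0137 a 85.68 tilt 5.01
tongue B [0.5605 0.171  0.1329] F in B [-1.12 -1.17 -3.52]
```

Call:
{"api": "play_rows", "payload": {
  "steps": [
    {"wx": 0, "wy": 0.5, "wz": 0, "x": -0.0001, "y": 0, "z": 0.0009, "jaw": -1},
    {"wx": 0, "wy": 0.5, "wz": 0, "x": -0.0001, "y": 0, "z": 0.0009, "jaw": -1},
    {"wx": 0, "wy": 0, "wz": 0, "x": 0, "y": 0, "z": 0, "jaw": -1},
    {"wx": 0, "wy": 0, "wz": 0, "x": 0, "y": 0, "z": 0, "jaw": -1}
  ]
}}

```text
time_s: 16.9
eef_pos: [0.5648, 0.0352, 0.1542]
tool_rot: [[0.075, 0.997, -0.005], [0.995, -0.075, -0.069], [-0.069, 0.001, -0.998]]
force: [-0.4, 1.9, 2.8]
opening: 0.0137
```

Call:
{"api": "play_rows", "payload": {
  "steps": [
    {"wx": 0, "wy": 0.5, "wz": 0, "x": -0.0001, "y": 0, "z": 0.0009, "jaw": -1},
    {"wx": 0, "wy": 0, "wz": 0, "x": 0, "y": 0, "z": 0, "jaw": -1},
    {"wx": 0, "wy": 0, "wz": 0, "x": 0, "y": 0, "z": 0, "jaw": -1}
  ]
}}

```text
time_s: 17.2
eef_pos: [0.5647, 0.035, 0.1531]
tool_rot: [[0.075, 0.997, -0.004], [0.995, -0.075, -0.061], [-0.061, 0.0, -0.998]]
force: [-0.7, 2.8, 1.1]
opening: 0.0136
```

```bash
python3 -c "
from t import *
bs()"
```

```text
17.2 [0.5647 0.035  0.1531] F [-0.7  2.8  1.1] M [0.36 0.16 0.03] op 0.0136 a 85.67 tilt 3.48
tongue B [0.5606 0.1712 0.1328] F in B [-0.96  2.76  1.06]
```

Call:
{"api": "play_rows", "payload": {
  "steps": [
    {"wx": 0, "wy": 0.5, "wz": 0, "x": 0, "y": 0, "z": 0.0009, "jaw": -1},
    {"wx": 0, "wy": 0, "wz": 0, "x": 0, "y": 0, "z": 0, "jaw": -1},
    {"wx": 0, "wy": 0, "wz": 0, "x": 0, "y": 0, "z": 0, "jaw": -1}
  ]
}}

```text
time_s: 17.5
eef_pos: [0.5647, 0.0347, 0.1515]
tool_rot: [[0.076, 0.997, -0.004], [0.996, -0.076, -0.052], [-0.052, -0.0, -0.999]]
force: [2.7, 0.6, -3.1]
opening: 0.0134
```

Call:
{"api": "play_rows", "payload": {
  "steps": [
    {"wx": 0, "wy": 0.5, "wz": 0, "x": 0, "y": 0, "z": 0.0009, "jaw": -1},
    {"wx": 0, "wy": 0, "wz": 0, "x": 0, "y": 0, "z": 0, "jaw": -1},
    {"wx": 0, "wy": 0, "wz": 0, "x": 0, "y": 0, "z": 0, "jaw": -1}
  ]
}}

```text
time_s: 17.8
eef_pos: [0.5647, 0.0347, 0.1509]
tool_rot: [[0.076, 0.997, -0.003], [0.996, -0.076, -0.043], [-0.044, -0.0, -0.999]]
force: [1.5, 0.1, -2.5]
opening: 0.0139
```

```bash
python3 -c "
from t import *
bs()"
```

```text
17.8 [0.5647 0.0347 0.1509] F [ 1.5  0.1 -2.5] M [ 0.12 -0.29  0.  ] op 0.0139 a 85.66 tilt 2.5
tongue B [0.5605 0.1712 0.1323] F in B [ 1.46  0.2  -2.51]
```

Call:
{"api": "play_rows", "payload": {
  "steps": [
    {"wx": 0, "wy": 0.5, "wz": 0, "x": 0, "y": 0, "z": 0.0008, "jaw": -1},
    {"wx": 0, "wy": 0.5, "wz": 0, "x": 0, "y": 0, "z": 0.0008, "jaw": -1},
    {"wx": 0, "wy": 0, "wz": 0, "x": 0, "y": 0, "z": 0, "jaw": -1},
    {"wx": 0, "wy": 0, "wz": 0, "x": 0, "y": 0, "z": 0, "jaw": -1}
  ]
}}

```text
time_s: 18.2
eef_pos: [0.5646, 0.0345, 0.1494]
tool_rot: [[0.076, 0.997, -0.002], [0.997, -0.076, -0.026], [-0.026, 0.0, -1.0]]
force: [0.2, -1.4, -2.5]
opening: 0.0134
```

Call:
{"api": "play_rows", "payload": {
  "steps": [
    {"wx": 0, "wy": 0.5, "wz": 0, "x": 0, "y": 0, "z": 0.0008, "jaw": -1},
    {"wx": 0, "wy": 0, "wz": 0, "x": 0, "y": 0, "z": 0, "jaw": -1},
    {"wx": 0, "wy": 0, "wz": 0, "x": 0, "y": 0, "z": 0, "jaw": -1}
  ]
}}

```text
time_s: 18.5
eef_pos: [0.5646, 0.0344, 0.1484]
tool_rot: [[0.076, 0.997, -0.002], [0.997, -0.076, -0.018], [-0.018, -0.0, -1.0]]
force: [2.3, -3.7, -4.6]
opening: 0.0134
```

Call:
{"api": "play_rows", "payload": {
  "steps": [
    {"wx": 0, "wy": 0.5, "wz": 0, "x": 0, "y": 0, "z": 0.0008, "jaw": -1},
    {"wx": 0, "wy": 0, "wz": 0, "x": 0, "y": 0, "z": 0, "jaw": -1},
    {"wx": 0, "wy": 0, "wz": 0, "x": 0, "y": 0, "z": 0, "jaw": -1}
  ]
}}

```text
time_s: 18.8
eef_pos: [0.5646, 0.0344, 0.1481]
tool_rot: [[0.076, 0.997, -0.001], [0.997, -0.076, -0.009], [-0.009, 0.0, -1.0]]
force: [-0.1, -4.8, -0.8]
opening: 0.0135
```

```bash
python3 -c "
from t import *
bs()"
```

```text
18.8 [0.5646 0.0344 0.1481] F [-0.1 -4.8 -0.8] M [-0.77 -0.05 -0.04] op 0.0135 a 85.66 tilt 0.53
tongue B [0.5605 0.1715 0.1327] F in B [ 0.29 -4.78 -0.82]
```

Call:
{"api": "play_rows", "payload": {
  "steps": [
    {"wx": 0, "wy": 0.5, "wz": 0, "x": -0.0007, "y": 0, "z": 0.0009, "jaw": -1},
    {"wx": 0, "wy": 0, "wz": 0, "x": 0, "y": 0, "z": 0, "jaw": -1},
    {"wx": 0, "wy": 0, "wz": 0, "x": 0, "y": 0, "z": 0, "jaw": -1}
  ]
}}

```text
time_s: 19.1
eef_pos: [0.5646, 0.0344, 0.1477]
tool_rot: [[0.075, 0.997, 0.001], [0.997, -0.075, 0.001], [0.001, 0.001, -1.0]]
force: [-2.9, -0.3, 6.3]
opening: 0.0135
```

Call:
{"api": "play_rows", "payload": {
  "steps": [
    {"wx": 0, "wy": 0, "wz": 0, "x": 0, "y": 0, "z": 0.0007, "jaw": -1},
    {"wx": 0, "wy": 0, "wz": 0, "x": 0, "y": 0, "z": 0, "jaw": -1},
    {"wx": 0, "wy": 0, "wz": 0, "x": 0, "y": 0, "z": 0, "jaw": -1}
  ]
}}

```text
time_s: 19.4
eef_pos: [0.5647, 0.0344, 0.1476]
tool_rot: [[0.075, 0.997, 0.001], [0.997, -0.075, 0.001], [0.001, 0.001, -1.0]]
force: [-4.5, -0.7, 10.0]
opening: 0.0135
```

```bash
python3 -c "
from t import *
bs();f=wrist('w6')
for v in (8,16,24,34,50,70,90,110,130,150,190,230,250):print(v,[(B@dep(f,u,v,r=3)).round(4).tolist() for u in(160,220,350,400)])
"
```

```text
19.4 [0.5647 0.0344 0.1476] F [-4.5 -0.7 10. ] M [-0.12  0.7  -0.01] op 0.0135 a 85.69 tilt -0.03
tongue B [0.5605 0.1716 0.1332] F in B [-4.39 -1.07  9.98]
8 [[0.5228, 0.1811, 0.1889], [0.5407, 0.1811, 0.1891], [0.5795, 0.1811, 0.1891], [0.5946, 0.1812, 0.1887]]
16 [[0.5225, 0.1791, 0.1888], [0.5406, 0.179, 0.1889], [0.5797, 0.1791, 0.1887], [0.5947, 0.179, 0.189]]
24 [[0.5223, 0.1769, 0.1888], [0.5404, 0.1769, 0.1888], [0.5799, 0.177, 0.1886], [0.5949, 0.1769, 0.1891]]
34 [[0.5216, 0.1745, 0.1878], [0.5401, 0.1744, 0.1881], [0.5801, 0.1744, 0.1883], [0.5955, 0.1744, 0.1881]]
50 [[0.5163, 0.1727, 0.1749], [0.5374, 0.1727, 0.1753], [0.5827, 0.1723, 0.1768], [0.6, 0.1724, 0.1765]]
70 [[0.5042, 0.171, 0.1446], [0.5312, 0.171, 0.1449], [0.5894, 0.171, 0.145], [0.6118, 0.1709, 0.145]]
90 [[0.5033, 0.1626, 0.1447], [0.5307, 0.1626, 0.1449], [0.5899, 0.1626, 0.145], [0.6127, 0.1626, 0.145]]
110 [[0.4981, 0.1544, 0.1339], [0.5286, 0.1543, 0.1371], [0.5921, 0.1542, 0.1373], [0.6164, 0.1542, 0.1374]]
130 [[0.4986, 0.1449, 0.1379], [0.5282, 0.1449, 0.1378], [0.5925, 0.1448, 0.138], [0.6173, 0.1448, 0.1378]]
150 [[0.4975, 0.1351, 0.1378], [0.5276, 0.1351, 0.1377], [0.593, 0.1351, 0.138], [0.6182, 0.1351, 0.1379]]
190 [[0.4952, 0.1146, 0.1379], [0.5266, 0.1147, 0.1386], [0.5941, 0.1147, 0.1386], [0.6202, 0.1146, 0.1384]]
230 [[0.4927, 0.0925, 0.138], [0.5252, 0.0926, 0.1383], [0.5954, 0.0927, 0.1386], [0.6226, 0.0925, 0.1383]]
250 [[0.4913, 0.0808, 0.1379], [0.5245, 0.0809, 0.1383], [0.5962, 0.0808, 0.1383], [0.6239, 0.0807, 0.1381]]
```

The front is flat: cover top 0.138 throughout, tongue hidden under the ledge. Easing off the push, then releasing and rising.

Call:
{"api": "play_rows", "payload": {
  "steps": [
    {"wx": 0, "wy": 0, "wz": 0, "x": 0, "y": 0.0003, "z": -0.0008, "jaw": -1},
    {"wx": 0, "wy": 0, "wz": 0, "x": 0, "y": 0, "z": 0, "jaw": -0.2},
    {"wx": 0, "wy": 0, "wz": 0, "x": 0, "y": 0, "z": 0, "jaw": -0.2},
    {"wx": 0, "wy": 0, "wz": 0, "x": 0, "y": 0, "z": 0, "jaw": -0.2},
    {"wx": 0, "wy": 0, "wz": 0, "x": 0, "y": 0, "z": 0, "jaw": -0.2},
    {"wx": 0, "wy": 0, "wz": 0, "x": 0, "y": 0, "z": 0, "jaw": -0.2},
    {"wx": 0, "wy": 0, "wz": 0, "x": 0, "y": 0, "z": -0.005, "jaw": -0.2},
    {"wx": 0, "wy": 0, "wz": 0, "x": 0, "y": 0, "z": -0.01, "jaw": -0.2},
    {"wx": 0, "wy": 0, "wz": 0, "x": 0, "y": 0, "z": -0.02, "jaw": -0.2},
    {"wx": 0, "wy": 0, "wz": 0, "x": 0, "y": 0, "z": -0.03, "jaw": -0.2},
    {"wx": 0, "wy": 0, "wz": 0, "x": 0, "y": 0, "z": -0.03, "jaw": -0.2},
    {"wx": 0, "wy": 0, "wz": 0, "x": 0, "y": 0, "z": -0.03, "jaw": -0.2},
    {"wx": 0, "wy": 0, "wz": 0, "x": -0.04, "y": 0, "z": -0.01, "jaw": -0.2},
    {"wx": 0, "wy": 0, "wz": 0, "x": -0.04, "y": 0, "z": 0, "jaw": -0.2},
    {"wx": 0, "wy": 0, "wz": 0, "x": -0.04, "y": 0, "z": 0, "jaw": -0.2},
    {"wx": 0, "wy": 0, "wz": 0, "x": -0.02, "y": 0, "z": 0, "jaw": -0.2},
    {"wx": 0, "wy": 0, "wz": 0, "x": 0, "y": 0, "z": 0, "jaw": -0.2}
  ]
}}

```text
time_s: 21.15
eef_pos: [0.554, -0.1079, 0.2828]
tool_rot: [[0.079, 0.997, 0.001], [0.997, -0.079, -0.001], [-0.001, 0.001, -1.0]]
force: [-0.2, 0.9, -0.6]
opening: 0.0355
```

```bash
python3 -c "
from t import *
bs();f=wrist('w7')
m=f['depth']>0
H,W=m.shape;vv,uu=np.mgrid[:H,:W];K=f['K'];D=f['depth']
P=np.stack([(uu-K[0,2])/K[0,0]*D,-(vv-K[1,2])/K[1,1]*D,-D],-1)@f['rotation'].T+f['eye'];P=P@B.T
q=P[m]
for y0 in (.15,.14,.12,.10,.08,.05,.02,.0,-.01,-.014,-.018,-.022,-.026):
    row=[]
    for x0 in (.4905,.51,.53,.59,.61,.63):
        k=q[(abs(q[:,0]-x0)<.003)&(abs(q[:,1]-y0)<.002)];row.append(round(float(np.median(k[:,2])),4) if len(k) else None)
    print(y0,row)
k=q[(abs(q[:,0]-.56)<.065)&(q[:,1]>0)&(q[:,1]<.15)&(abs(q[:,2]-.139)<.004)]
c=np.linalg.lstsq(np.c_[k[:,:2],np.ones(len(k))],k[:,2],rcond=None)[0];print('slopes deg',np.degrees(c[:2]),len(k))
"
```

```text
21.15 [ 0.554  -0.1079  0.2828] F [-0.2  0.9 -0.6] M [-0.02 -0.09 -0.1 ] op 0.0355 a 85.48 tilt 0.03
tongue B [0.5609 0.0289 0.2683] F in B [-0.28  0.83 -0.61]
0.15 [None, None, None, None, None, None]
0.14 [None, None, None, None, None, None]
0.12 [None, None, None, None, None, None]
0.1 [0.1379, 0.1387, 0.1389, 0.1389, 0.1391, 0.1384]
0.08 [0.1379, 0.1386, 0.1387, 0.1388, 0.1389, 0.1381]
0.05 [0.1382, 0.1385, 0.1389, 0.1389, 0.1389, 0.1381]
0.02 [0.138, 0.139, 0.1388, 0.1389, 0.1391, 0.1383]
0.0 [0.1383, 0.1384, 0.1379, 0.1384, 0.1384, 0.1385]
-0.01 [0.1384, 0.1383, 0.1382, 0.1383, 0.1383, 0.1385]
-0.014 [0.1381, 0.1383, 0.1382, 0.1385, 0.1385, 0.1382]
-0.018 [0.1358, 0.1353, 0.1379, 0.1381, 0.1375, 0.1373]
-0.022 [0.1388, 0.1391, 0.139, 0.1389, 0.1386, 0.1391]
-0.026 [0.1389, 0.139, 0.1393, 0.1391, 0.1391, 0.1391]
slopes deg [ 0.05454787 -0.02138438] 17925
```

View pics/w7.png

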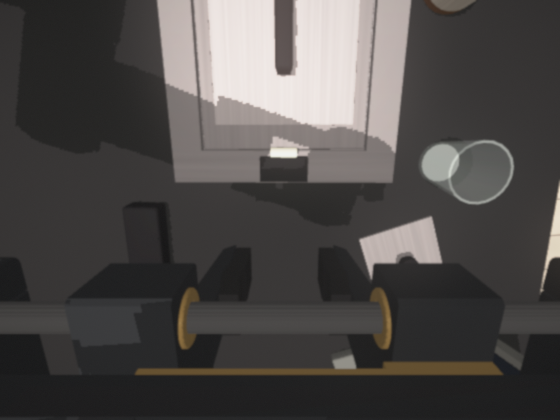

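The picture shows the cover flush in the recess. The white roller at (284,153) overlaps the plain end edge at row 150, and beaker, blank plate and adapter stand clear. The plane fit gives a tilt of 0.05° or less.

```bash
python3 -c "
from rig import *
print(close_job(),get_state()['time_s'])"
```

```text
the job is handed in; nothing more can be done
the job is handed in; nothing more can be done
```

The cover is back on the bath, lying flat under the roller catch, and the job is handed in; I released it at about 20 s and was done at about 21 s of the 58 s. `close_job()` gives no verdict, so what follows rests on my own checks.

**What I did:** I gripped the handle bar, tilted the cover 8°, and lowered it until the tongue touched the seat in front of the ledge. I then raised it about 1 mm and slid it in until the wall pushed back with about 8 N. Last, I swung it down about the tongue; the force dropped between about 3.5° and 3° tilt, which I took as the catch snapping. I pressed it flat with about 14 N down and let go.

**Last checks:**
- **Flatness:** the wrist depth shows the cover flat within 0.06°, about 5 mm above the measured seat height.
- **Catch:** in the last picture the white roller overlaps the plain end edge.
- **Slot:** just before release the tongue was at the wall, within about 1 mm of the recess middle. I did not measure this again after letting go.
- **Robot:** the gripper is clear and touches nothing.
- **Bystanders:** the beaker, blank plate and adapter look undisturbed. The bottle is only partly in the last view, and I did not measure how far any of them moved.

**What disagreed:** the tongue height I worked out from the arm's pose was about 1.7 mm lower than the seat contact I felt, so I used the felt contact. Depth readings also came out about 1 mm low throughout.

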